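# Sweep the washers through the gate

### The arm

A 7-joint arm with a two-finger parallel gripper is mounted at the origin on a cart in front of the work surface, level with it; the furniture and walls round the work are solid. World frame = base frame: x ahead of the robot, y to its left, z up, the work surface at z = 0. Lengths are in m, angles in rad, forces in N, time in s.
With the tool pointing down it reaches from about 0.35 to 0.775 m from the base axis. Payload 3.1 kg.
Tool frame: the origin (TCP) lies at the very end of the fingers, on their centre line; the grasp point (between the pads) lies 19 mm behind it; z points along the fingers, y is the line along which they close (so a half turn about z gives the same grasp; the last joint's range is limited). The gripper opens to 85 mm and grips with 20 to 120 N. Pads are 22 mm wide; open, the fingers measure 114 mm over their backs; the gripper's body (76 mm by 85 mm) begins 54 mm behind the grasp point. The pads swing forward as they close: fully open they stand 13 mm farther back than shut.
Start: joints at [-0.042, 0.311, 0.014, 1.512, -0.004, 1.319, -0.027], TCP at [0.55, 0, 0.231] pointing down, gripper open.
Joint ranges: [-2.7, 2.7], [-0.3, 1.91], [-1.27, 1.3], [0.12, 2.57], [-1.44, 4.58], [0.2, 2.03], [-3.05, 3.05]. Speed limits (rad/s): [2.79, 2.79, 3.14, 3.14, 3.14, 3.14, 3.14].

### API

Orientations are given as a unit quaternion [x, y, z, w].
In Python, from workcell import r gives the robot as it stands.
- The arm moves only by the tool carry_out, never from a script. Its argument "targets" is a list of rows, each an object of numbers: "dx", "dy", "dz": the shift along the world's x, y, z in m; "wx", "wy", "wz": the turn, a rotation vector about the world's x, y, z in degrees; "fingers": the opening, from 0 (shut) to 1 (fully open). In form: [{"dx": .., "dy": .., "dz": .., "wx": .., "wy": .., "wz": .., "fingers": ..}, ...]. A call has 1 to 8 rows; each row is the pose to reach, as a shift and turn from the pose commanded when the call began; what a row does not reach only later rows make up. A row lasts 1/8 s, in which the tool goes at most 62.5 mm and 10.7 degrees, less where a joint would pass 70% of its speed; a pose out of reach is approached as far as the arm can. A call with a gripper value outside its range is refused whole. The fingers move at their own pace and stop on an object; "force" is the grip in N (left out, the last holds). Time passes only in rows, so rows that repeat a pose let the fingers close. It gives the time, the measured TCP pose, the force, the opening and the grip force at its end, in the units of the state.
- r.read_state(): the state, without advancing time (a new reading comes with each control period).
- r.capture(name): name is "scene" or "side" or "wrist"; returns (picture, depth): 400x640x3 uint8, red, green, blue; 400x640 float32, m along the optical axis (not along the pixel's ray), 0 where there is no reading.
- r.camera_model(name): a dict with "K" (3x3 intrinsics, pixels), "view" (4x4, takes a point from world to camera coordinates). Camera axes: x right, y down, z forward; pixel columns grow to the right and rows downward; lengths in m; the calibration is good to about 2 mm. A picture is of the moment at which its call begins: read the wrist's pose just before it. camera_model takes no time and is no camera call; for the wrist camera it gives the pose at the moment of the call.
- r.close_job(): hands the job in; it is judged then, once.
The state is a dict: "clock": time; "q": joint angles; "qd": joint speeds; "joint_torque": joint torques, N m; "ee_pos": TCP position; "orientation": TCP orientation; "contact_force": force on the tool from outside, world axes, zero at the start; "torque": the same for the moment, N m; "grip_width": finger opening in m; "finger_force": force on a finger pad.
Only numpy, scipy, OpenCV 4.12 (cv2) and the standard library are available. Lean on these libraries where they do the work, as an engineer would, in place of code of your own. Each camera call takes 0.05 s, during which the arm holds its last target. There are 200 camera calls.

### The job

Push the three loose steel washers along the deck of the wooden stand with your fingertips, through the narrow gate and one at a time, so that each drops into the slot behind it. Only push them: do not lift or carry a washer, and do not let one fall off the stand. Leave the other things about the bench where they are.

Things in the scene. Friction and masses are not known exactly. Their poses are not given: they have to be found in the camera images.
- stand: Wooden sorting stand fixed to the bench. Origin on the bench top under it; x runs along the deck towards the gate (roughly to the robot's right), y across, z up. Its flat plywood deck, top 56 mm above the bench, spans x -115 to +66 mm, y +-88 mm, with no rim at the sides and near end: fingers may reach past these edges, a washer pushed over them falls off. End wall at x 116 to 122 mm.
- gate (a point): Middle of the 44 mm wide gate, at deck height: x 61, y 0 mm in the stand's frame, 5 mm before the drop into the slot; axes as the stand's. It is the gap between two guide fences, 10 mm thick and 14 mm above the deck, that form a funnel: their middle lines run from (x 30, y +-83) to (x 61, y +-27) mm in the stand's frame, ends rounded to 5 mm radius.
- slot (a point): Middle of the slot's floor, 6 mm above the bench. The slot is open above, 50 x 50 mm inside (x 66 to 116, y +-25 mm in the stand's frame), 50 mm deep below the deck, whose straight edge at x 66 mm is its near side; its other three walls stand 14 mm above deck height. Beside it, at deck height, are two ledges.
- washer_1: Thick round steel washer, 34 mm across, 8 mm thick, plain 18 mm hole, about 40 g, one of three alike. It starts lying flat and loose on the deck of the stand. Origin: centre of its underside; z is its axis.
- washer_2: Thick round steel washer, 34 mm across, 8 mm thick, plain 18 mm hole, about 40 g, one of three alike. It starts lying flat and loose on the deck of the stand. Origin: centre of its underside; z is its axis.
- washer_3: Thick round steel washer, 34 mm across, 8 mm thick, plain 18 mm hole, about 40 g, one of three alike. It starts lying flat and loose on the deck of the stand. Origin: centre of its underside; z is its axis.
- offcut: Bystander: loose 45 mm wooden cube that stands on the ledge at the y side of the slot (centred about x 93, y 60 mm in the stand's frame). Origin: centre of its underside.
- bolt: Bystander: loose 78 mm steel bolt with nut on the bench beyond the slot's end. Origin: under its middle, y along it.
- pencil: Bystander: loose red pencil, 186 mm, on the bench beyond the bolt. Origin: under its middle.
- wax_tin: Bystander: loose cream-coloured round tin, 56 mm across and 55 mm high, standing on the bench behind the vice (on its far side from the robot). Origin: centre of its underside.
Things that resemble listed ones, but are neither listed nor needed, are in the scene too. What is shaped like the washer_2 but green is not meant.

How it is judged:
By the outcome, as a careful person would: the job done as asked, in the order asked, and still so for the second after the job is handed in, with the robot touching nothing.
It also fails if it takes over 64 s, if anything falls off the work surface, if the arm or the gripper's body presses on something with over 40 N, if the wrist force passes 120 N, or if a joint passes its speed limit or range.

## Working session

There is one attempt and no reset: what is moved stays moved. The work goes in short steps, Python scripts to look and compute and a tool call to move; the robot and the scene stay as the last step left them, time stands still between calls to the robot, and variables do not carry over. Pictures are saved under pics/ and viewed, at most 10 in all, crops included, and the job is handed in when it is done.

Besides the shell and the picture viewer there is one more tool, called after "Emit:" in YAML: its name, and indented under it one key for each argument. carry_out: Moves the arm, as the interface text tells. Its arguments: {"type":"object","properties":{"targets":{"type":"array"},"force":{"type":"number"}},"required":["targets"]}

```bash
mkdir -p pics; cat > h.py <<'E'
import numpy as np,cv2
from workcell import r
def cap(n,f=None):
    m=r.camera_model(n);p,d=r.capture(n)
    if f: cv2.imwrite('pics/'+f,p[:,:,::-1])
    return p,d,m
def atz(m,u,v,z):
    K=np.array(m['K']);V=np.array(m['view']);R=V[:3,:3];c=-R.T@V[:3,3]
    d=R.T@np.linalg.inv(K)@[u,v,1]; return c+d*(z-c[2])/d[2]
def pt(m,d,u,v):
    K=np.array(m['K']);V=np.array(m['view']);z=d[int(v),int(u)]
    return V[:3,:3].T@(np.linalg.inv(K)@[u,v,1]*z-V[:3,3])
def proj(m,P):
    K=np.array(m['K']);V=np.array(m['view']);c=V[:3,:3]@np.array(P)+V[:3,3];q=K@c;return q[:2]/q[2]
E
python3 - <<'E'
from h import *
p,d,m=cap('scene','s0.png'); np.savez('s0.npz',p=p,d=d,K=m['K'],view=m['view'])
p,d,m=cap('wrist','w0.png'); np.savez('w0.npz',p=p,d=d,K=m['K'],view=m['view'])
print(r.read_state())
E
```

```text
{'clock': 0.1, 'q': array([-0.04171368,  0.31163078,  0.01394857,  1.5128861 , -0.00439547,
        1.31915517, -0.02719591]), 'qd': array([-0.00011437, -0.00447459, -0.00101049, -0.00431041,  0.00037164,
       -0.0014129 , -0.00128748]), 'joint_torque': array([ 1.58822681e-03, -3.80853546e+01,  1.46967340e-01, -2.31242698e+01,
        1.21570277e-02,  8.10778613e-03,  3.56746978e-05]), 'ee_pos': array([5.49367728e-01, 4.36973877e-05, 2.30342031e-01]), 'orientation': array([ 7.07057702e-01,  7.07155115e-01, -7.51298315e-04, -6.96343007e-04]), 'contact_force': array([ 0.20265672, -0.43344268,  0.40634921]), 'torque': array([-0.01138005,  0.03490447, -0.01983667]), 'finger_force': 0.0, 'grip_width': 0.08534563450672002}
```

View pics/s0.png

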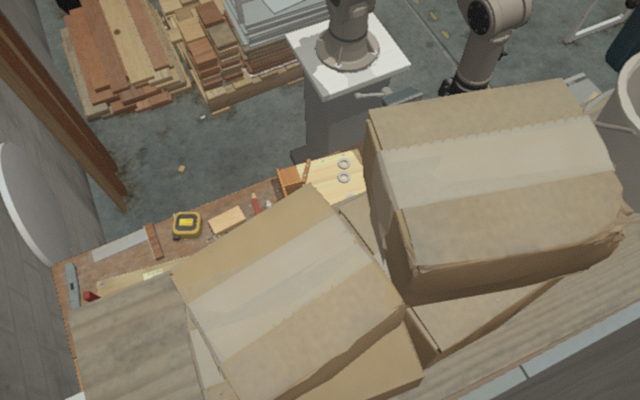

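View pics/w0.png

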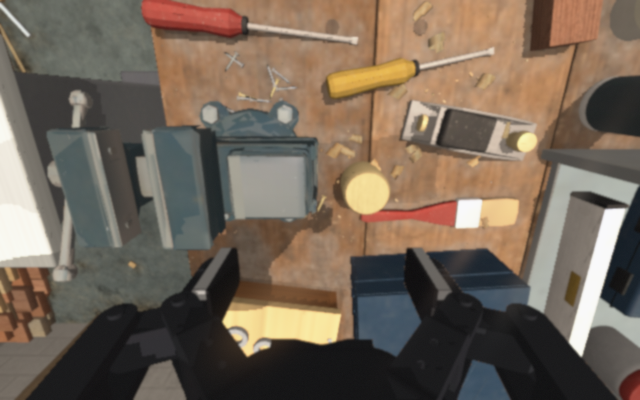

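The scene view is mostly blocked by boxes, with two grey rings on the pale deck at (343,163) and (343,179). The wrist view shows the deck at lower left with rings at (237,337) and (262,345). I'll check the side camera and measure the deck.

```bash
python3 - <<'E'
from h import *
p,d,m=cap('side','sd0.png')
for n,l in(('w0.npz',[(237,337),(262,345),(335,295),(240,290),(325,330)]),('s0.npz',[(343,163),(343,179),(290,180),(325,180)])):
    z=np.load(n)
    for u,v in l: print(n,u,v,pt(z,z['d'],u,v).round(3),atz(z,u,v,.064).round(3))
z=np.load('s0.npz');cv2.imwrite('pics/s0c.png',cv2.resize(z['p'][130:230,240:380,::-1],None,fx=5,fy=5,interpolation=3))
E
```

```text
w0.npz 237 337 [ 0.431 -0.235  0.054] [ 0.435 -0.225  0.064]
w0.npz 262 345 [ 0.468 -0.24   0.063] [ 0.468 -0.239  0.064]
w0.npz 335 295 [ 0.57  -0.199  0.009] [ 0.567 -0.157  0.064]
w0.npz 240 290 [ 0.432 -0.18   0.023] [ 0.446 -0.15   0.064]
w0.npz 325 330 [ 0.554 -0.222  0.054] [ 0.554 -0.213  0.064]
s0.npz 343 163 [ 0.429 -0.23   0.057] [ 0.433 -0.233  0.064]
s0.npz 343 179 [ 0.474 -0.253  0.055] [ 0.478 -0.255  0.064]
s0.npz 290 180 [ 0.416 -0.384  0.058] [ 0.42  -0.386  0.064]
s0.npz 325 180 [ 0.456 -0.298  0.055] [ 0.46  -0.301  0.064]
```

View pics/sd0.png

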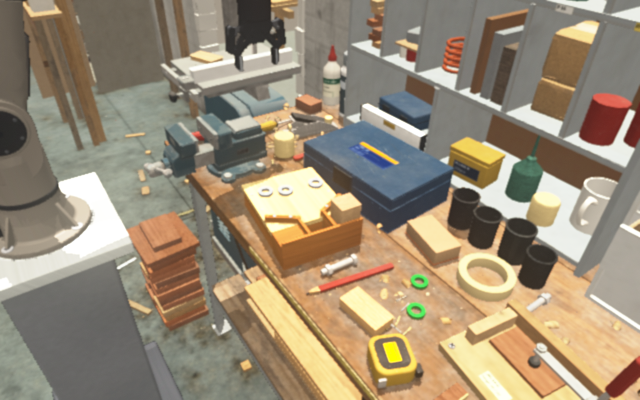

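The side view shows the whole stand: washers at (266,191), (286,189) and (315,183), gate at about (308,222), offcut at (345,207). The two green rings at (419,282) and (416,310) are decoys on the bench. The three grey rings on the deck fit the description. I'll check them in a close crop.

```bash
python3 - <<'E'
from h import *
p,d,m=cap('side'); np.savez('sd0.npz',p=p,d=d,K=m['K'],view=m['view'])
cv2.imwrite('pics/sdc.png',cv2.resize(p[155:275,230:375,::-1],None,fx=5,fy=5,interpolation=3))
for u,v in [(266,191),(286,189),(315,183)]: print(atz(m,u,v,.064).round(4), pt(m,d,u,v).round(3))
for u,v in [(370,160),(335,150),(360,185),(400,210),(215,150),(285,145)]: print('obst',u,v,pt(m,d,u,v).round(3))
w=r.camera_model('wrist');V=np.array(w['view']);print('wristcam',-V[:3,:3].T@V[:3,3],V[:3,:3].round(2),np.array(w['K']).round(0))
E
```

```text
[ 0.4296 -0.2362  0.064 ] [ 0.436 -0.223  0.054]
[ 0.4699 -0.2534  0.064 ] [ 0.476 -0.243  0.055]
[ 0.5361 -0.2688  0.064 ] [ 0.544 -0.258  0.055]
obst 370 160 [ 0.669 -0.296  0.094]
obst 335 150 [ 0.633 -0.21   0.089]
obst 360 185 [ 0.605 -0.342  0.076]
obst 400 210 [ 0.643 -0.433  0.049]
obst 215 150 [ 0.402 -0.036  0.077]
obst 285 145 [ 0.591 -0.047  0.038]
wristcam [0.55033078 0.08007364 0.37258974] [[ 1.    0.   -0.  ]
 [ 0.   -0.95  0.31]
 [-0.   -0.31 -0.95]] [[287.   0. 321.]
 [  0. 287. 194.]
 [  0.   0.   1.]]
```

View pics/sdc.png

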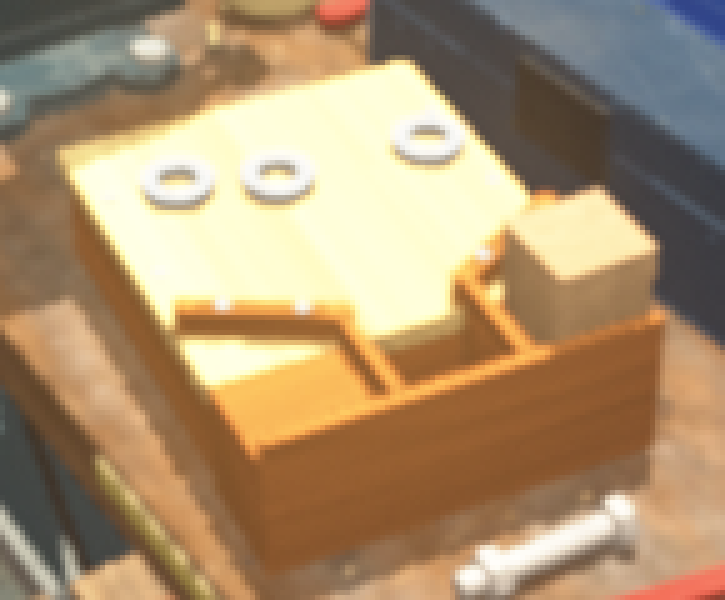

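The crop shows three grey washers on the deck and the fences forming the gate, with the offcut beyond. The choice is confirmed. Next I'll move the wrist over the stand for a near look.

Emit:
carry_out:
  targets:
    - {"dx": -0.01, "dy": -0.055}
    - {"dx": -0.02, "dy": -0.11}
    - {"dx": -0.03, "dy": -0.165}
    - {"dx": -0.04, "dy": -0.22}
    - {"dx": -0.05, "dy": -0.275}
    - {"dx": -0.05, "dy": -0.33}
    - {"dx": -0.05, "dy": -0.33}
    - {"dx": -0.05, "dy": -0.33}

```text
invalid input at $.targets[0]: expected keys dx, dy, dz, wx, wy, wz, fingers
```

```bash
python3 - <<'E'
from h import *
p,d,m=cap('wrist'); np.savez('w1.npz',p=p,d=d,K=m['K'],view=m['view'])
cv2.imwrite('pics/w1.png',cv2.resize(p[20:400,120:520,::-1],None,fx=1.5,fy=1.5,interpolation=3))
s=r.read_state();print(s['ee_pos'],s['orientation'],s['clock'],s['qd'])
E
```

```text
[5.49680666e-01 5.25088812e-05 2.30786152e-01] [ 7.07051748e-01  7.07161592e-01 -4.06722916e-04 -3.76999254e-04] 0.25 [ 0.00060969 -0.00141919 -0.00026284 -0.0052517  -0.00114305  0.00038236
  0.00051978]
```

View pics/w1.png

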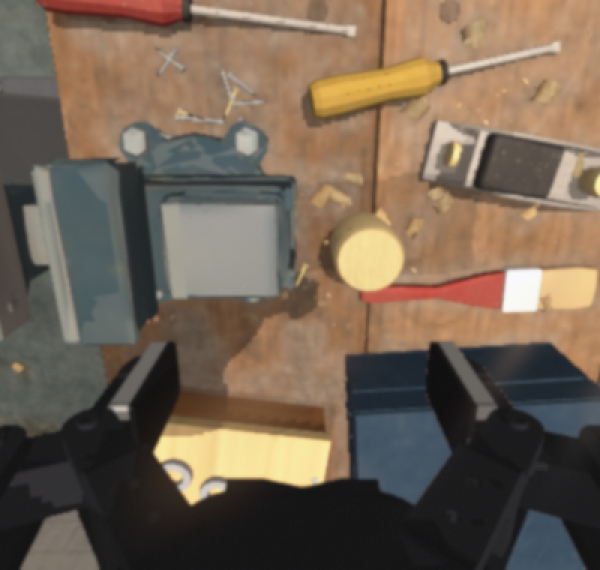

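The move call was refused because every row needs all its keys. The view is unchanged, so I'll resend it complete.

Emit:
carry_out:
  targets:
    - {"dx": -0.01, "dy": -0.055, "dz": 0, "wx": 0, "wy": 0, "wz": 0, "fingers": 1}
    - {"dx": -0.02, "dy": -0.11, "dz": 0, "wx": 0, "wy": 0, "wz": 0, "fingers": 1}
    - {"dx": -0.03, "dy": -0.165, "dz": 0, "wx": 0, "wy": 0, "wz": 0, "fingers": 1}
    - {"dx": -0.04, "dy": -0.22, "dz": 0, "wx": 0, "wy": 0, "wz": 0, "fingers": 1}
    - {"dx": -0.05, "dy": -0.275, "dz": 0, "wx": 0, "wy": 0, "wz": 0, "fingers": 1}
    - {"dx": -0.05, "dy": -0.33, "dz": 0, "wx": 0, "wy": 0, "wz": 0, "fingers": 1}
    - {"dx": -0.05, "dy": -0.33, "dz": 0, "wx": 0, "wy": 0, "wz": 0, "fingers": 1}
    - {"dx": -0.05, "dy": -0.33, "dz": 0, "wx": 0, "wy": 0, "wz": 0, "fingers": 1}

```text
clock: 1.25
ee_pos: [0.5002, -0.3292, 0.2309]
orientation: [0.707, 0.707, 0.0, -0.001]
contact_force: [0.3, 0.8, 0.8]
grip_width: 0.0849
finger_force: 0.0
```

```bash
python3 - <<'E'
from h import *
p,d,m=cap('wrist'); np.savez('w1.npz',p=p,d=d,K=m['K'],view=m['view'])
cv2.imwrite('pics/w1b.png',cv2.resize(p[20:400,120:520,::-1],None,fx=1.5,fy=1.5,interpolation=3))
s=r.read_state();print(s['ee_pos'],s['orientation'],s['clock'],s['qd'])
E
```

```text
[ 0.50072281 -0.32817022  0.23103409] [ 7.06319462e-01  7.07892677e-01  6.95365706e-04 -5.40193725e-04] 1.3 [-0.01720075 -0.00941683 -0.01299319  0.00469649  0.00585423 -0.00135244
  0.00099696]
```

View pics/w1b.png

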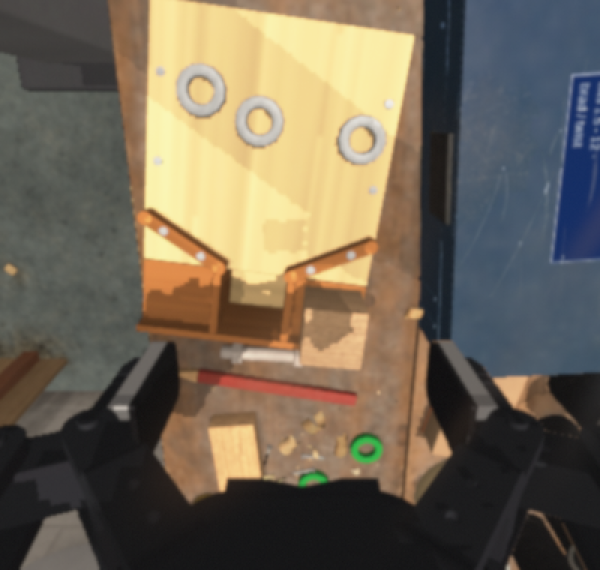

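The near view shows everything. Washers are at crop pixels (201,90), (259,121) and (361,139). Fence ends are at (145,216), (222,265), (293,274) and (374,246). The deck's near corners are at (150,0) and (413,36). I'll fit the stand frame from these.

```bash
cat > fit.py <<'E'
from h import *
z=np.load('w1.npz');f=lambda c:(120+c[0]/1.5,20+c[1]/1.5)
S=np.array([(30,-83),(61,-27),(61,27),(30,83),(-115,-88),(-115,88)])/1e3
P=[(145,216),(222,265),(293,274),(374,246),(150,0),(413,36)];H=[.07]*4+[.056]*2
W=np.array([atz(z,*f(c),h)[:2] for c,h in zip(P,H)])
a,b=S-S.mean(0),W-W.mean(0);th=np.arctan2((a[:,0]*b[:,1]-a[:,1]*b[:,0]).sum(),(a*b).sum())
R=np.array([[np.cos(th),-np.sin(th)],[np.sin(th),np.cos(th)]]);t=W.mean(0)-R@S.mean(0)
np.savez('fr.npz',R=R,t=t)
if __name__=='__main__':
    print('th',np.degrees(th),'t',t,'res mm',((S@R.T+t-W)*1e3).round(1).tolist())
    for c in [(201,90),(259,121),(361,139)]:
        w=atz(z,*f(c),.064)[:2];print('washer',w.round(4),'stand mm',(R.T@(w-t)*1e3).round(1))
    for c in [(200,200),(300,180)]: print(pt(z,z['d'],*f(c)).round(4))
    for s in [(61,0),(91,0)]: print(s,(R@np.array(s)/1e3+t).round(4))
E
python3 fit.py
```

```text
th -97.13971837580686 t [ 0.47429112 -0.29649144] res mm [[0.3, -1.7], [-1.0, -2.3], [-0.2, -2.0], [-0.3, 0.0], [-0.7, 3.4], [1.9, 2.5]]
washer [ 0.4328 -0.2297] stand mm [-61.1 -49.5]
washer [ 0.471  -0.2495] stand mm [-46.3  -9.1]
washer [ 0.5413 -0.2613] stand mm [-43.3  62.1]
[ 0.4249 -0.3051  0.0562]
[ 0.499  -0.2905  0.0554]
(61, 0) [ 0.4667 -0.357 ]
(91, 0) [ 0.463  -0.3868]
```

The fit is good to about 2 mm and the deck height checks at 56 mm. The middle washer, at stand (-46,-9), goes first because washer 1's path is blocked by it. I'll work out tool waypoints for a cradle push with nearly shut fingers.

```bash
cat > plan.py <<'E'
from h import *
import sys
F=np.load('fr.npz');R,t=F['R'],F['t']
def plan(w,cmd,goal=(61,0),ds=(-38,),xend=52):
    w=np.array(w,float);g=np.array(goal,float);u=(g-w)/np.hypot(*(g-w))
    print('angle',np.degrees(np.arctan2(u[1],u[0])),'wz abs',np.degrees(np.arctan2(*(R@u)[::-1]))+90)
    e=w+u*(xend-w[0])/u[0]
    for s in [w-38*u,w-27*u,e]:
        W=R@s/1e3+t;print('stand',s.round(1),'world',W.round(4),'dx,dy',(W-cmd).round(4))
    print('push len',np.hypot(*(e-(w-38*u))))
E
python3 - <<'E'
from plan import *
plan((-46.3,-9.1),(.50,-.33))
E
```

```text
angle 4.8475947277947045 wz abs -2.292123648012165
stand [-84.2 -12.3] world [ 0.4725 -0.2114] dx,dy [-0.0275  0.1186]
stand [-73.2 -11.4] world [ 0.4721 -0.2224] dx,dy [-0.0279  0.1076]
stand [52.  -0.8] world [ 0.4671 -0.348 ] dx,dy [-0.0329 -0.018 ]
push len 136.65288080769113
```

Emit:
carry_out:
  targets:
    - {"dx": -0.014, "dy": 0.06, "dz": 0, "wx": 0, "wy": 0, "wz": -2.3, "fingers": 0.05}
    - {"dx": -0.027, "dy": 0.12, "dz": 0, "wx": 0, "wy": 0, "wz": -2.3, "fingers": 0.05}
    - {"dx": -0.027, "dy": 0.12, "dz": -0.06, "wx": 0, "wy": 0, "wz": -2.3, "fingers": 0.05}
    - {"dx": -0.027, "dy": 0.12, "dz": -0.12, "wx": 0, "wy": 0, "wz": -2.3, "fingers": 0.05}
    - {"dx": -0.027, "dy": 0.12, "dz": -0.12, "wx": 0, "wy": 0, "wz": -2.3, "fingers": 0.05}
    - {"dx": -0.027, "dy": 0.12, "dz": -0.15, "wx": 0, "wy": 0, "wz": -2.3, "fingers": 0.05}
    - {"dx": -0.027, "dy": 0.12, "dz": -0.171, "wx": 0, "wy": 0, "wz": -2.3, "fingers": 0.05}
    - {"dx": -0.027, "dy": 0.12, "dz": -0.171, "wx": 0, "wy": 0, "wz": -2.3, "fingers": 0.05}

```text
clock: 2.3
ee_pos: [0.474, -0.2093, 0.0615]
orientation: [0.721, 0.693, 0.0, 0.0]
contact_force: [0.8, 0.0, 0.1]
grip_width: 0.0044
finger_force: 0.0
```

```bash
python3 - <<'E'
from h import *
p,d,m=cap('side');cv2.imwrite('pics/sd1.png',cv2.resize(p[95:265,220:390,::-1],None,fx=3.5,fy=3.5,interpolation=3)[:600])
s=r.read_state();print(s['ee_pos'],s['contact_force'],s['grip_width'],s['clock'])
E
```

```text
[ 0.47472716 -0.2098317   0.06229889] [0.07503871 0.40898001 0.51462488] 0.004500479240898878 2.35
```

View pics/sd1.png

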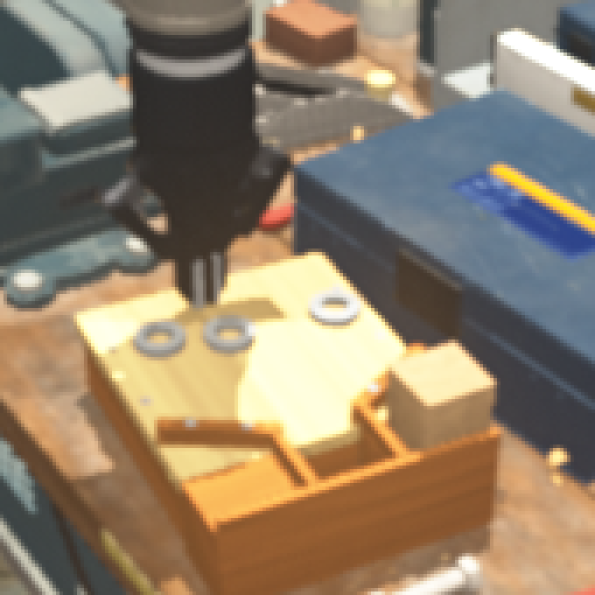

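The fingers are behind washer 2 and clear of washer 1, but the tip reads about 2 mm high. I'll lower it 3 mm and push.

Emit:
carry_out:
  targets:
    - {"dx": 0, "dy": 0, "dz": -0.003, "wx": 0, "wy": 0, "wz": 0, "fingers": 0.05}
    - {"dx": -0.001, "dy": -0.01, "dz": -0.003, "wx": 0, "wy": 0, "wz": 0, "fingers": 0.05}
    - {"dx": -0.001, "dy": -0.02, "dz": -0.003, "wx": 0, "wy": 0, "wz": 0, "fingers": 0.05}
    - {"dx": -0.002, "dy": -0.034, "dz": -0.003, "wx": 0, "wy": 0, "wz": 0, "fingers": 0.05}
    - {"dx": -0.003, "dy": -0.048, "dz": -0.003, "wx": 0, "wy": 0, "wz": 0, "fingers": 0.05}
    - {"dx": -0.003, "dy": -0.062, "dz": -0.003, "wx": 0, "wy": 0, "wz": 0, "fingers": 0.05}
    - {"dx": -0.004, "dy": -0.076, "dz": -0.003, "wx": 0, "wy": 0, "wz": 0, "fingers": 0.05}
    - {"dx": -0.004, "dy": -0.09, "dz": -0.003, "wx": 0, "wy": 0, "wz": 0, "fingers": 0.05}

```text
clock: 3.35
ee_pos: [0.4688, -0.301, 0.0572]
orientation: [0.721, 0.693, -0.0, -0.0]
contact_force: [0.4, 0.6, 1.3]
grip_width: 0.0041
finger_force: 0.3
```

```bash
python3 - <<'E'
from h import *
p,d,m=cap('side');cv2.imwrite('pics/sd2.png',cv2.resize(p[95:265,220:390,::-1],None,fx=3.5,fy=3.5,interpolation=3)[:600])
s=r.read_state();print(s['ee_pos'],s['contact_force'],s['grip_width'],s['clock'])
E
```

```text
[ 0.46845096 -0.30395815  0.05738652] [ 0.54951102 -1.860723    0.44608807] 0.004045706853843159 3.4
```

View pics/sd2.png

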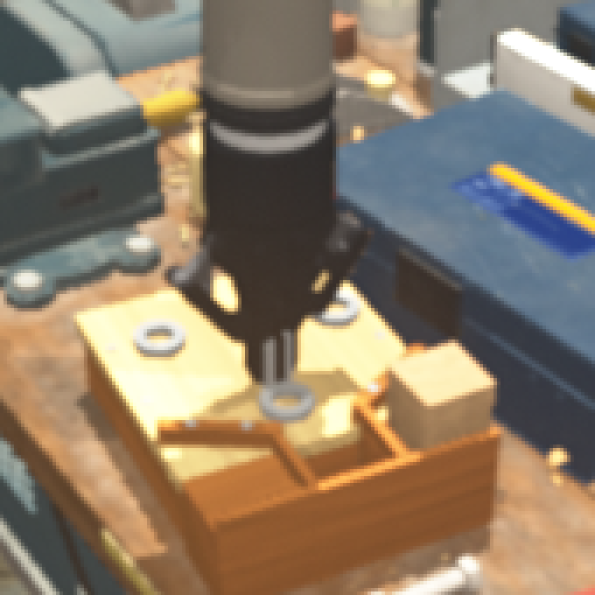

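The washer is in front of the fingers at crop (287,401), heading for the gate. I'll check its offset numerically from here on, to save views.

```bash
python3 - <<'E'
from plan import *
z=np.load('sd0.npz')
st=lambda w:(R.T@(np.array(w)[:2]-t)*1e3).round(1)
print('washer',st(atz(z,220+287/3.5,95+401/3.5,.064)),'tool',st((.4685,-.304)))
for u,v in [(266,191),(286,189),(315,183)]: print('bias check',st(atz(z,u,v,.064)))
# fence inner tips in side crop sdc
for c in [(350,308),(460,275)]: print('fence tip',st(atz(z,230+c[0]/5,155+c[1]/5,.07)))
E
```

```text
washer [ 39.5 -10.2] tool [ 8.2 -4.8]
bias check [-54.2 -51.9]
bias check [-42.2  -9.8]
bias check [-35.2  57.9]
fence tip [ 65.4 -27.1]
fence tip [65.6 22.5]
```

The washer is about 8 mm off to the fence side, riding on one finger. I'll back off, look from the viewing pose and re-push at an angle.

Emit:
carry_out:
  targets:
    - {"dx": 0, "dy": 0.015, "dz": 0, "wx": 0, "wy": 0, "wz": 0, "fingers": 0.05}
    - {"dx": 0, "dy": 0.02, "dz": 0.05, "wx": 0, "wy": 0, "wz": 0, "fingers": 0.05}
    - {"dx": 0, "dy": 0.02, "dz": 0.11, "wx": 0, "wy": 0, "wz": 0, "fingers": 0.05}
    - {"dx": 0.015, "dy": -0.01, "dz": 0.16, "wx": 0, "wy": 0, "wz": 1.15, "fingers": 0.05}
    - {"dx": 0.031, "dy": -0.03, "dz": 0.174, "wx": 0, "wy": 0, "wz": 2.3, "fingers": 0.05}
    - {"dx": 0.031, "dy": -0.03, "dz": 0.174, "wx": 0, "wy": 0, "wz": 2.3, "fingers": 0.05}
    - {"dx": 0.031, "dy": -0.03, "dz": 0.174, "wx": 0, "wy": 0, "wz": 2.3, "fingers": 0.05}

```text
clock: 4.28
ee_pos: [0.4994, -0.3273, 0.2298]
orientation: [0.706, 0.708, 0.0, -0.002]
contact_force: [0.0, 0.6, -0.5]
grip_width: 0.0043
finger_force: 0.0
```

```bash
cat > look.py <<'E'
from plan import *
def look(f=None):
    p,d,m=cap('wrist');s=r.read_state()
    # stand-frame top view, 2 px/mm, x right(-120..130), y down(-95..95), plane z=.064
    S=np.array([(-120,-95),(130,-95),(130,95),(-120,95)],np.float32)
    I=np.array([proj(m,[*(R@q/1e3+t),.064]) for q in S],np.float32)
    H=cv2.getPerspectiveTransform(I,((S+[120,95])*2).astype(np.float32))
    o=cv2.warpPerspective(p,H,(500,380),flags=cv2.INTER_CUBIC)
    hs=cv2.cvtColor(o,cv2.COLOR_RGB2HSV);k=((hs[...,1]<60)&(hs[...,2]>90)).astype(np.uint8)
    k=cv2.morphologyEx(k,cv2.MORPH_OPEN,np.ones((3,3)))
    for c in cv2.findContours(k,cv2.RETR_EXTERNAL,cv2.CHAIN_APPROX_NONE)[0]:
        if cv2.contourArea(c)>800:
            (x,y),q=cv2.minEnclosingCircle(c);print('ring stand',round(x/2-120,1),round(y/2-95,1),'r',round(q/2,1))
    if f: cv2.imwrite('pics/'+f,o[:,:,::-1])
    np.savez('wl.npz',p=p,d=d,K=m['K'],view=m['view'])
    print(s['ee_pos'].round(4),s['clock'])
if __name__=='__main__': look('wl%d.png'%np.random.randint(999))
E
python3 look.py; ls pics|tail -3
```

```text
ring stand 114.0 56.2 r 18.1
ring stand -43.2 62.3 r 16.7
ring stand 115.7 25.0 r 15.2
ring stand 34.5 -6.7 r 16.9
ring stand -61.2 -50.0 r 16.6
ring stand 71.0 -94.0 r 37.5
[ 0.4993 -0.3274  0.2297] 4.325
w1.png
w1b.png
wl976.png
```

```bash
python3 - <<'E'
from plan import *
plan((34.5,-6.7),(.50,-.33),goal=(55,0.5),xend=27)
E
```

```text
angle 19.35227010818503 wz abs 12.21255173237816
stand [ -1.4 -19.3] world [ 0.4553 -0.2928] dx,dy [-0.0447  0.0372]
stand [  9.  -15.6] world [ 0.4576 -0.3035] dx,dy [-0.0424  0.0265]
stand [27.  -9.3] world [ 0.4617 -0.3221] dx,dy [-0.0383  0.0079]
push len 30.05086627686733
```

Emit:
carry_out:
  targets:
    - {"dx": -0.03, "dy": 0.03, "dz": 0, "wx": 0, "wy": 0, "wz": 6, "fingers": 0.12}
    - {"dx": -0.045, "dy": 0.038, "dz": -0.05, "wx": 0, "wy": 0, "wz": 12, "fingers": 0.12}
    - {"dx": -0.045, "dy": 0.038, "dz": -0.1, "wx": 0, "wy": 0, "wz": 12, "fingers": 0.12}
    - {"dx": -0.045, "dy": 0.038, "dz": -0.15, "wx": 0, "wy": 0, "wz": 12, "fingers": 0.12}
    - {"dx": -0.045, "dy": 0.038, "dz": -0.174, "wx": 0, "wy": 0, "wz": 12, "fingers": 0.12}
    - {"dx": -0.045, "dy": 0.038, "dz": -0.174, "wx": 0, "wy": 0, "wz": 12, "fingers": 0.12}
    - {"dx": -0.045, "dy": 0.038, "dz": -0.174, "wx": 0, "wy": 0, "wz": 12, "fingers": 0.12}

```text
clock: 5.2
ee_pos: [0.4541, -0.2903, 0.0566]
orientation: [0.629, 0.778, 0.0, -0.001]
contact_force: [-0.6, -0.0, 0.3]
grip_width: 0.0103
finger_force: 0.0
```

Emit:
carry_out:
  targets:
    - {"dx": 0.002, "dy": -0.01, "dz": 0, "wx": 0, "wy": 0, "wz": 0, "fingers": 0.12}
    - {"dx": 0.005, "dy": -0.02, "dz": 0, "wx": 0, "wy": 0, "wz": 0, "fingers": 0.12}
    - {"dx": 0.007, "dy": -0.03, "dz": 0, "wx": 0, "wy": 0, "wz": 0, "fingers": 0.12}
    - {"dx": 0.007, "dy": -0.03, "dz": 0, "wx": 0, "wy": 0, "wz": 0, "fingers": 0.12}
    - {"dx": 0.004, "dy": -0.015, "dz": 0.0, "wx": 0, "wy": 0, "wz": 0, "fingers": 0.05}
    - {"dx": 0.004, "dy": -0.015, "dz": 0.06, "wx": 0, "wy": 0, "wz": -6, "fingers": 0.05}
    - {"dx": 0.02, "dy": -0.03, "dz": 0.12, "wx": 0, "wy": 0, "wz": -12, "fingers": 0.05}
    - {"dx": 0.045, "dy": -0.038, "dz": 0.174, "wx": 0, "wy": 0, "wz": -12, "fingers": 0.05}

```text
clock: 6.2
ee_pos: [0.4995, -0.3291, 0.2336]
orientation: [0.707, 0.707, 0.0, -0.0]
contact_force: [0.6, 0.1, 0.4]
grip_width: 0.0042
finger_force: 0.0
```

```bash
python3 look.py
```

```text
ring stand 116.2 56.5 r 16.0
ring stand -43.0 62.4 r 16.7
ring stand 117.8 25.5 r 13.4
ring stand 53.3 1.4 r 16.8
ring stand -61.2 -49.9 r 16.6
ring stand 74.0 -93.8 r 37.0
[ 0.5076 -0.3314  0.2422] 6.25
```

Washer 2 is now centred at (53,1). A straight push is next.

Emit:
carry_out:
  targets:
    - {"dx": -0.027, "dy": 0.019, "dz": -0.03, "wx": 0, "wy": 0, "wz": -7, "fingers": 0.05}
    - {"dx": -0.027, "dy": 0.019, "dz": -0.09, "wx": 0, "wy": 0, "wz": -7, "fingers": 0.05}
    - {"dx": -0.027, "dy": 0.019, "dz": -0.15, "wx": 0, "wy": 0, "wz": -7, "fingers": 0.05}
    - {"dx": -0.027, "dy": 0.019, "dz": -0.174, "wx": 0, "wy": 0, "wz": -7, "fingers": 0.05}
    - {"dx": -0.027, "dy": 0.019, "dz": -0.174, "wx": 0, "wy": 0, "wz": -7, "fingers": 0.05}
    - {"dx": -0.029, "dy": 0.005, "dz": -0.174, "wx": 0, "wy": 0, "wz": -7, "fingers": 0.05}
    - {"dx": -0.031, "dy": -0.009, "dz": -0.174, "wx": 0, "wy": 0, "wz": -7, "fingers": 0.05}
    - {"dx": -0.032, "dy": -0.022, "dz": -0.174, "wx": 0, "wy": 0, "wz": -7, "fingers": 0.05}

```text
clock: 7.25
ee_pos: [0.4674, -0.3536, 0.0573]
orientation: [0.749, 0.662, -0.0, 0.0]
contact_force: [-0.2, -0.1, 0.4]
grip_width: 0.004
finger_force: 0.0
```

Emit:
carry_out:
  targets:
    - {"dx": 0, "dy": 0, "dz": 0, "wx": 0, "wy": 0, "wz": 0, "fingers": 0.05}
    - {"dx": 0.001, "dy": 0.012, "dz": 0, "wx": 0, "wy": 0, "wz": 0, "fingers": 0.05}
    - {"dx": 0.002, "dy": 0.012, "dz": 0.06, "wx": 0, "wy": 0, "wz": 0, "fingers": 0.05}
    - {"dx": 0.01, "dy": 0.01, "dz": 0.12, "wx": 0, "wy": 0, "wz": 3, "fingers": 0.05}
    - {"dx": 0.032, "dy": 0.022, "dz": 0.174, "wx": 0, "wy": 0, "wz": 7, "fingers": 0.1}
    - {"dx": 0.032, "dy": 0.022, "dz": 0.174, "wx": 0, "wy": 0, "wz": 7, "fingers": 0.12}

```text
clock: 8.0
ee_pos: [0.5056, -0.3276, 0.2371]
orientation: [0.705, 0.71, 0.003, 0.005]
contact_force: [0.1, 0.2, -1.0]
grip_width: 0.0102
finger_force: 0.0
```

```bash
python3 look.py; python3 - <<'E'
from plan import *
z=np.load('wl.npz')
for s in [(75,0),(85,-15),(85,0),(85,15),(100,0)]:
    q=proj(z,[*(R@np.array(s)/1e3+t),.014]);print(s,q.round(0),pt(z,z['d'],*q).round(3),z['p'][int(q[1]),int(q[0])])
print('W1');plan((-61.2,-49.9),(.5,-.33),goal=(55,0),xend=15)
print('W3');plan((-43.0,62.4),(.5,-.33),goal=(55,0),xend=15)
E
```

```text
ring stand 115.8 73.2 r 16.6
ring stand -42.9 62.5 r 16.6
ring stand 118.1 26.8 r 13.0
ring stand 81.6 1.0 r 16.1
ring stand -61.2 -50.0 r 16.6
ring stand 71.2 -93.2 r 38.8
[ 0.5027 -0.3278  0.2337] 8.05
(75, 0) [289. 196.] [ 0.469 -0.357  0.055] [252 240 172]
(85, -15) [277. 202.] [ 0.448 -0.382  0.006] [165 135  91]
(85, 0) [288. 203.] [ 0.463 -0.382  0.011] [153 134 107]
(85, 15) [299. 204.] [ 0.478 -0.386  0.005] [205 169 114]
(100, 0) [287. 213.] [ 0.461 -0.399  0.005] [176 145  97]
W1
angle 23.240234204434973 wz abs 16.100515828628104
stand [-96.1 -64.9] world [ 0.4218 -0.1931] dx,dy [-0.0782  0.1369]
stand [-86.  -60.6] world [ 0.4249 -0.2036] dx,dy [-0.0751  0.1264]
stand [ 15.  -17.2] world [ 0.4554 -0.3092] dx,dy [-0.0446  0.0208]
push len 120.92898388472344
W3
angle -32.486321886354524 wz abs -39.62604026216138
stand [-75.1  82.8] world [ 0.5658 -0.2323] dx,dy [0.0658 0.0977]
stand [-65.8  76.9] world [ 0.5588 -0.2408] dx,dy [0.0588 0.0892]
stand [15.  25.5] world [ 0.4977 -0.3145] dx,dy [-0.0023  0.0155]
push len 106.75950931167998
```

Washer 2 lies flat on the slot floor. Next is washer 1, with a wider cradle for stability.

Emit:
carry_out:
  targets:
    - {"dx": -0.026, "dy": 0.046, "dz": 0, "wx": 0, "wy": 0, "wz": 8, "fingers": 0.25}
    - {"dx": -0.052, "dy": 0.092, "dz": 0, "wx": 0, "wy": 0, "wz": 16, "fingers": 0.25}
    - {"dx": -0.078, "dy": 0.137, "dz": -0.03, "wx": 0, "wy": 0, "wz": 16, "fingers": 0.25}
    - {"dx": -0.078, "dy": 0.137, "dz": -0.09, "wx": 0, "wy": 0, "wz": 16, "fingers": 0.25}
    - {"dx": -0.078, "dy": 0.137, "dz": -0.14, "wx": 0, "wy": 0, "wz": 16, "fingers": 0.25}
    - {"dx": -0.078, "dy": 0.137, "dz": -0.174, "wx": 0, "wy": 0, "wz": 16, "fingers": 0.25}
    - {"dx": -0.078, "dy": 0.137, "dz": -0.174, "wx": 0, "wy": 0, "wz": 16, "fingers": 0.25}
    - {"dx": -0.078, "dy": 0.137, "dz": -0.174, "wx": 0, "wy": 0, "wz": 16, "fingers": 0.25}

```text
clock: 9.05
ee_pos: [0.4201, -0.1917, 0.0562]
orientation: [0.602, 0.799, -0.0, -0.002]
contact_force: [-1.5, 0.9, 1.8]
grip_width: 0.0209
finger_force: 0.9
```

Emit:
carry_out:
  targets:
    - {"dx": 0.004, "dy": -0.014, "dz": 0.0, "wx": 0, "wy": 0, "wz": 0, "fingers": 0.25}
    - {"dx": 0.008, "dy": -0.028, "dz": 0.0, "wx": 0, "wy": 0, "wz": 0, "fingers": 0.25}
    - {"dx": 0.013, "dy": -0.045, "dz": 0.0, "wx": 0, "wy": 0, "wz": 0, "fingers": 0.25}
    - {"dx": 0.018, "dy": -0.062, "dz": 0.0, "wx": 0, "wy": 0, "wz": 0, "fingers": 0.25}
    - {"dx": 0.023, "dy": -0.079, "dz": 0.0, "wx": 0, "wy": 0, "wz": 0, "fingers": 0.25}
    - {"dx": 0.028, "dy": -0.096, "dz": 0.0, "wx": 0, "wy": 0, "wz": 0, "fingers": 0.25}
    - {"dx": 0.033, "dy": -0.114, "dz": 0.0, "wx": 0, "wy": 0, "wz": 0, "fingers": 0.25}
    - {"dx": 0.038, "dy": -0.131, "dz": 0.0, "wx": 0, "wy": 0, "wz": 0, "fingers": 0.25}

```text
clock: 10.05
ee_pos: [0.4603, -0.3253, 0.0572]
orientation: [0.602, 0.799, -0.0, 0.0]
contact_force: [-0.5, -0.1, 0.1]
grip_width: 0.0214
finger_force: 0.1
```

Emit:
carry_out:
  targets:
    - {"dx": 0, "dy": 0, "dz": 0, "wx": 0, "wy": 0, "wz": 0, "fingers": 0.25}
    - {"dx": -0.004, "dy": 0.015, "dz": 0, "wx": 0, "wy": 0, "wz": 0, "fingers": 0.25}
    - {"dx": -0.005, "dy": 0.02, "dz": 0.05, "wx": 0, "wy": 0, "wz": 0, "fingers": 0.05}
    - {"dx": 0, "dy": 0.02, "dz": 0.11, "wx": 0, "wy": 0, "wz": -5, "fingers": 0.05}
    - {"dx": 0.02, "dy": 0.01, "dz": 0.16, "wx": 0, "wy": 0, "wz": -12, "fingers": 0.05}
    - {"dx": 0.04, "dy": -0.006, "dz": 0.174, "wx": 0, "wy": 0, "wz": -16, "fingers": 0.05}
    - {"dx": 0.04, "dy": -0.006, "dz": 0.174, "wx": 0, "wy": 0, "wz": -16, "fingers": 0.05}

```text
clock: 10.92
ee_pos: [0.5014, -0.3288, 0.2324]
orientation: [0.706, 0.708, 0.001, 0.001]
contact_force: [-0.2, -0.0, -0.9]
grip_width: 0.0041
finger_force: 0.0
```

```bash
python3 look.py
```

```text
ring stand 115.5 59.2 r 16.5
ring stand -43.0 62.4 r 16.6
ring stand 117.3 28.5 r 13.8
ring stand 67.2 0.8 r 29.9
ring stand 72.2 -93.5 r 37.8
[ 0.4999 -0.328   0.2309] 10.975
```

Washer 1 is centred at about (54,1), its outline merged with the one in the slot. I'll use the same straight push.

Emit:
carry_out:
  targets:
    - {"dx": -0.027, "dy": 0.019, "dz": -0.03, "wx": 0, "wy": 0, "wz": -7, "fingers": 0.05}
    - {"dx": -0.027, "dy": 0.019, "dz": -0.09, "wx": 0, "wy": 0, "wz": -7, "fingers": 0.05}
    - {"dx": -0.027, "dy": 0.019, "dz": -0.15, "wx": 0, "wy": 0, "wz": -7, "fingers": 0.05}
    - {"dx": -0.027, "dy": 0.019, "dz": -0.174, "wx": 0, "wy": 0, "wz": -7, "fingers": 0.05}
    - {"dx": -0.027, "dy": 0.019, "dz": -0.174, "wx": 0, "wy": 0, "wz": -7, "fingers": 0.05}
    - {"dx": -0.029, "dy": 0.005, "dz": -0.174, "wx": 0, "wy": 0, "wz": -7, "fingers": 0.05}
    - {"dx": -0.031, "dy": -0.009, "dz": -0.174, "wx": 0, "wy": 0, "wz": -7, "fingers": 0.05}
    - {"dx": -0.032, "dy": -0.022, "dz": -0.174, "wx": 0, "wy": 0, "wz": -7, "fingers": 0.05}

```text
clock: 11.98
ee_pos: [0.4668, -0.3531, 0.0568]
orientation: [0.749, 0.662, -0.001, -0.0]
contact_force: [-0.4, 0.1, 0.8]
grip_width: 0.0041
finger_force: 0.0
```

Emit:
carry_out:
  targets:
    - {"dx": 0, "dy": 0, "dz": 0, "wx": 0, "wy": 0, "wz": 0, "fingers": 0.05}
    - {"dx": 0.001, "dy": 0.012, "dz": 0, "wx": 0, "wy": 0, "wz": 0, "fingers": 0.05}
    - {"dx": 0.002, "dy": 0.012, "dz": 0.06, "wx": 0, "wy": 0, "wz": 0, "fingers": 0.05}
    - {"dx": 0.01, "dy": 0.01, "dz": 0.12, "wx": 0, "wy": 0, "wz": 3, "fingers": 0.05}
    - {"dx": 0.032, "dy": 0.022, "dz": 0.174, "wx": 0, "wy": 0, "wz": 7, "fingers": 0.1}
    - {"dx": 0.032, "dy": 0.022, "dz": 0.174, "wx": 0, "wy": 0, "wz": 7, "fingers": 0.12}

```text
clock: 12.72
ee_pos: [0.5056, -0.3276, 0.2371]
orientation: [0.705, 0.709, 0.003, 0.005]
contact_force: [-0.5, 0.1, -1.0]
grip_width: 0.01
finger_force: 0.0
```

```bash
python3 look.py; python3 - <<'E'
from plan import *
z=np.load('wl.npz')
V=np.array(z['view']);d=z['d'];v,u=np.mgrid[150:260,240:340];zz=d[v,u]
P=(np.linalg.inv(z['K'])@np.stack([u.ravel(),v.ravel(),0*u.ravel()+1])*zz.ravel()).T-V[:3,3];P=P@V[:3,:3]
s=(P[:,:2]-t)@R*1e3
for x in range(68,116,6): print(x,[int(1e3*np.median(P[k,2])) if (k:=(abs(s[:,0]-x)<3)&(abs(s[:,1]-y)<3)).any() else None for y in range(-21,24,6)])
E
```

```text
ring stand 115.8 73.5 r 16.4
ring stand -42.8 62.5 r 16.6
ring stand 118.1 26.8 r 13.0
ring stand 77.9 1.5 r 19.4
ring stand 71.2 -93.2 r 38.8
[ 0.5027 -0.3279  0.2337] 12.775
68 [54, 54, 54, 54, 54, 54, 54, 68]
74 [None, 37, 41, 43, 43, 41, 35, 68]
80 [None, 33, 32, None, None, 34, 33, 69]
86 [5, 25, 25, 22, 22, 25, 5, 67]
92 [5, 16, 16, 13, 16, 16, 5, 5]
98 [5, 19, 17, 5, 5, 19, 5, 5]
104 [5, 23, 17, 5, 5, 23, 5, 5]
110 [5, 26, 25, 24, 26, 25, 5, 5]
```

Washer 1 is in the slot, leaning against the near wall and below deck height (highest point about 45 mm). Before washer 3, I'll check its clearance to the blue toolbox.

```bash
python3 - <<'E'
from plan import *
z=np.load('w1.npz')
V=np.array(z['view']);d=z['d'];v,u=np.mgrid[0:240,340:560];zz=d[v,u]
P=(np.linalg.inv(z['K'])@np.stack([u.ravel(),v.ravel(),0*u.ravel()+1])*zz.ravel()).T-V[:3,3];P=P@V[:3,:3]
P=P[(zz.ravel()>0)&(P[:,2]>.03)]
for y in np.arange(-.19,-.36,-.02):
    q=P[abs(P[:,1]-y)<.01]
    if len(q):
        print(round(y,2),'gap from deck/x of z>.075:',np.sort(q[q[:,2]>.075][:,0])[:1], 'zmax',q[:,2].max().round(3),'deck edge',q[(abs(q[:,2]-.056)<.004)&(q[:,0]<.59)][:,0].max().round(3))
E
```

```text
-0.19 gap from deck/x of z>.075: [0.5935197] zmax 0.095 deck edge 0.574
-0.21 gap from deck/x of z>.075: [0.59483626] zmax 0.095 deck edge 0.574
-0.23 gap from deck/x of z>.075: [0.59521124] zmax 0.096 deck edge 0.571
-0.25 gap from deck/x of z>.075: [0.59446756] zmax 0.096 deck edge 0.569
-0.27 gap from deck/x of z>.075: [0.59452916] zmax 0.096 deck edge 0.566
-0.29 gap from deck/x of z>.075: [0.59599175] zmax 0.096 deck edge 0.564
-0.31 gap from deck/x of z>.075: [0.59718228] zmax 0.095 deck edge 0.56
-0.33 gap from deck/x of z>.075: [0.60212992] zmax 0.096 deck edge 0.558
-0.35 gap from deck/x of z>.075: [0.60480026] zmax 0.096 deck edge 0.555
```

The toolbox face is at x ≥ 0.5935. An angled push on washer 3 is too tight, so I'll turn the tool by 83° and push it sideways to the centre line first (clearance about 11 mm).

Emit:
carry_out:
  targets:
    - {"dx": 0.01, "dy": 0.01, "dz": 0, "wx": 0, "wy": 0, "wz": 10.4, "fingers": 0.25}
    - {"dx": 0.02, "dy": 0.02, "dz": 0, "wx": 0, "wy": 0, "wz": 20.8, "fingers": 0.25}
    - {"dx": 0.03, "dy": 0.03, "dz": 0, "wx": 0, "wy": 0, "wz": 31.2, "fingers": 0.25}
    - {"dx": 0.04, "dy": 0.04, "dz": 0, "wx": 0, "wy": 0, "wz": 41.6, "fingers": 0.25}
    - {"dx": 0.05, "dy": 0.05, "dz": 0, "wx": 0, "wy": 0, "wz": 52, "fingers": 0.25}
    - {"dx": 0.06, "dy": 0.06, "dz": 0, "wx": 0, "wy": 0, "wz": 62.4, "fingers": 0.25}
    - {"dx": 0.072, "dy": 0.064, "dz": -0.02, "wx": 0, "wy": 0, "wz": 72.8, "fingers": 0.25}
    - {"dx": 0.072, "dy": 0.064, "dz": -0.05, "wx": 0, "wy": 0, "wz": 83, "fingers": 0.25}

```text
clock: 13.78
ee_pos: [0.5724, -0.2638, 0.1794]
orientation: [0.057, 0.998, 0.001, -0.0]
contact_force: [0.7, -0.4, -0.7]
grip_width: 0.0212
finger_force: 0.0
```

Emit:
carry_out:
  targets:
    - {"dx": 0, "dy": 0, "dz": 0, "wx": 0, "wy": 0, "wz": 0, "fingers": 0.25}
    - {"dx": 0, "dy": 0, "dz": -0.04, "wx": 0, "wy": 0, "wz": 0, "fingers": 0.25}
    - {"dx": 0, "dy": 0, "dz": -0.08, "wx": 0, "wy": 0, "wz": 0, "fingers": 0.25}
    - {"dx": 0, "dy": 0, "dz": -0.11, "wx": 0, "wy": 0, "wz": 0, "fingers": 0.25}
    - {"dx": 0, "dy": 0, "dz": -0.123, "wx": 0, "wy": 0, "wz": 0, "fingers": 0.25}
    - {"dx": 0, "dy": 0, "dz": -0.123, "wx": 0, "wy": 0, "wz": 0, "fingers": 0.25}

```text
clock: 14.52
ee_pos: [0.5721, -0.2661, 0.0587]
orientation: [0.062, 0.998, -0.0, 0.0]
contact_force: [0.1, 0.4, 0.7]
grip_width: 0.0213
finger_force: 0.0
```

Emit:
carry_out:
  targets:
    - {"dx": -0.01, "dy": 0.001, "dz": -0.001, "wx": 0, "wy": 0, "wz": 0, "fingers": 0.25}
    - {"dx": -0.022, "dy": 0.003, "dz": -0.001, "wx": 0, "wy": 0, "wz": 0, "fingers": 0.25}
    - {"dx": -0.036, "dy": 0.0045, "dz": -0.001, "wx": 0, "wy": 0, "wz": 0, "fingers": 0.25}
    - {"dx": -0.05, "dy": 0.0065, "dz": -0.001, "wx": 0, "wy": 0, "wz": 0, "fingers": 0.25}
    - {"dx": -0.06, "dy": 0.0075, "dz": -0.001, "wx": 0, "wy": 0, "wz": 0, "fingers": 0.25}
    - {"dx": -0.068, "dy": 0.0085, "dz": -0.001, "wx": 0, "wy": 0, "wz": 0, "fingers": 0.25}
    - {"dx": -0.068, "dy": 0.0085, "dz": -0.001, "wx": 0, "wy": 0, "wz": 0, "fingers": 0.25}
    - {"dx": -0.05, "dy": 0.0065, "dz": -0.001, "wx": 0, "wy": 0, "wz": 0, "fingers": 0.25}

```text
clock: 15.52
ee_pos: [0.5206, -0.2597, 0.057]
orientation: [0.062, 0.998, 0.0, -0.001]
contact_force: [1.1, 0.3, -0.1]
grip_width: 0.0212
finger_force: 0.0
```

Emit:
carry_out:
  targets:
    - {"dx": 0, "dy": 0, "dz": 0.06, "wx": 0, "wy": 0, "wz": -10, "fingers": 0.25}
    - {"dx": 0, "dy": -0.01, "dz": 0.12, "wx": 0, "wy": 0, "wz": -20, "fingers": 0.25}
    - {"dx": -0.005, "dy": -0.02, "dz": 0.174, "wx": 0, "wy": 0, "wz": -30.4, "fingers": 0.25}
    - {"dx": -0.01, "dy": -0.03, "dz": 0.174, "wx": 0, "wy": 0, "wz": -41, "fingers": 0.25}
    - {"dx": -0.015, "dy": -0.04, "dz": 0.174, "wx": 0, "wy": 0, "wz": -51.5, "fingers": 0.25}
    - {"dx": -0.02, "dy": -0.055, "dz": 0.174, "wx": 0, "wy": 0, "wz": -62, "fingers": 0.25}
    - {"dx": -0.022, "dy": -0.0705, "dz": 0.174, "wx": 0, "wy": 0, "wz": -72.5, "fingers": 0.25}
    - {"dx": -0.022, "dy": -0.0705, "dz": 0.174, "wx": 0, "wy": 0, "wz": -83, "fingers": 0.25}

```text
clock: 16.52
ee_pos: [0.4991, -0.3317, 0.2307]
orientation: [0.71, 0.704, -0.001, -0.0]
contact_force: [-0.0, 0.5, -0.1]
grip_width: 0.0211
finger_force: 0.0
```

```bash
python3 look.py
```

```text
ring stand 116.2 76.0 r 16.6
ring stand 119.0 3.2 r 12.2
ring stand 78.0 1.0 r 19.5
ring stand -41.9 -0.8 r 16.5
ring stand 72.5 -93.2 r 39.0
[ 0.4996 -0.3307  0.2307] 16.575
```

Washer 3 is centred at (-42,-1). Now the straight push.

Emit:
carry_out:
  targets:
    - {"dx": -0.008, "dy": 0.055, "dz": 0, "wx": 0, "wy": 0, "wz": -7.1, "fingers": 0.25}
    - {"dx": -0.0165, "dy": 0.109, "dz": -0.02, "wx": 0, "wy": 0, "wz": -7.1, "fingers": 0.25}
    - {"dx": -0.0165, "dy": 0.109, "dz": -0.08, "wx": 0, "wy": 0, "wz": -7.1, "fingers": 0.25}
    - {"dx": -0.0165, "dy": 0.109, "dz": -0.14, "wx": 0, "wy": 0, "wz": -7.1, "fingers": 0.25}
    - {"dx": -0.0165, "dy": 0.109, "dz": -0.174, "wx": 0, "wy": 0, "wz": -7.1, "fingers": 0.25}
    - {"dx": -0.0165, "dy": 0.109, "dz": -0.174, "wx": 0, "wy": 0, "wz": -7.1, "fingers": 0.25}

```text
clock: 17.32
ee_pos: [0.4842, -0.2209, 0.0573]
orientation: [0.748, 0.663, 0.0, 0.0]
contact_force: [0.0, 0.1, -0.1]
grip_width: 0.0212
finger_force: 0.0
```

Emit:
carry_out:
  targets:
    - {"dx": -0.001, "dy": -0.01, "dz": 0, "wx": 0, "wy": 0, "wz": 0, "fingers": 0.25}
    - {"dx": -0.0025, "dy": -0.022, "dz": 0, "wx": 0, "wy": 0, "wz": 0, "fingers": 0.25}
    - {"dx": -0.0045, "dy": -0.038, "dz": 0, "wx": 0, "wy": 0, "wz": 0, "fingers": 0.25}
    - {"dx": -0.0065, "dy": -0.054, "dz": 0, "wx": 0, "wy": 0, "wz": 0, "fingers": 0.25}
    - {"dx": -0.0085, "dy": -0.07, "dz": 0, "wx": 0, "wy": 0, "wz": 0, "fingers": 0.25}
    - {"dx": -0.0105, "dy": -0.086, "dz": 0, "wx": 0, "wy": 0, "wz": 0, "fingers": 0.25}
    - {"dx": -0.0125, "dy": -0.102, "dz": 0, "wx": 0, "wy": 0, "wz": 0, "fingers": 0.25}
    - {"dx": -0.0125, "dy": -0.102, "dz": 0, "wx": 0, "wy": 0, "wz": 0, "fingers": 0.25}

```text
clock: 18.32
ee_pos: [0.4703, -0.3254, 0.0574]
orientation: [0.751, 0.661, -0.001, 0.001]
contact_force: [0.0, -0.3, 0.0]
grip_width: 0.0212
finger_force: 0.0
```

Emit:
carry_out:
  targets:
    - {"dx": 0.002, "dy": 0.016, "dz": 0, "wx": 0, "wy": 0, "wz": 0, "fingers": 0.25}
    - {"dx": 0.002, "dy": 0.016, "dz": 0.06, "wx": 0, "wy": 0, "wz": 0, "fingers": 0.05}
    - {"dx": 0.01, "dy": 0.016, "dz": 0.12, "wx": 0, "wy": 0, "wz": 3, "fingers": 0.05}
    - {"dx": 0.029, "dy": -0.007, "dz": 0.174, "wx": 0, "wy": 0, "wz": 7.1, "fingers": 0.05}
    - {"dx": 0.029, "dy": -0.007, "dz": 0.174, "wx": 0, "wy": 0, "wz": 7.1, "fingers": 0.05}

```text
clock: 18.95
ee_pos: [0.5044, -0.3308, 0.2372]
orientation: [0.706, 0.708, 0.002, 0.006]
contact_force: [-0.4, 0.1, -0.3]
grip_width: 0.0043
finger_force: 0.0
```

```bash
python3 look.py; ls -t pics | head -1
```

```text
ring stand 118.0 64.2 r 14.2
ring stand 119.9 33.0 r 11.6
ring stand 67.5 0.2 r 30.1
ring stand 73.2 -93.8 r 38.8
[ 0.5023 -0.329   0.2338] 19.0
wl208.png
```

Emit:
carry_out:
  targets:
    - {"dx": -0.027, "dy": 0.019, "dz": -0.03, "wx": 0, "wy": 0, "wz": -7, "fingers": 0.05}
    - {"dx": -0.027, "dy": 0.019, "dz": -0.09, "wx": 0, "wy": 0, "wz": -7, "fingers": 0.05}
    - {"dx": -0.027, "dy": 0.019, "dz": -0.15, "wx": 0, "wy": 0, "wz": -7, "fingers": 0.05}
    - {"dx": -0.027, "dy": 0.019, "dz": -0.174, "wx": 0, "wy": 0, "wz": -7, "fingers": 0.05}
    - {"dx": -0.027, "dy": 0.019, "dz": -0.174, "wx": 0, "wy": 0, "wz": -7, "fingers": 0.05}
    - {"dx": -0.029, "dy": 0.005, "dz": -0.174, "wx": 0, "wy": 0, "wz": -7, "fingers": 0.05}
    - {"dx": -0.031, "dy": -0.009, "dz": -0.174, "wx": 0, "wy": 0, "wz": -7, "fingers": 0.05}
    - {"dx": -0.032, "dy": -0.022, "dz": -0.174, "wx": 0, "wy": 0, "wz": -7, "fingers": 0.05}

```text
clock: 20.0
ee_pos: [0.4683, -0.348, 0.0564]
orientation: [0.748, 0.664, 0.001, -0.002]
contact_force: [0.2, 3.0, 2.1]
grip_width: 0.0041
finger_force: 1.3
```

Emit:
carry_out:
  targets:
    - {"dx": 0, "dy": 0, "dz": 0, "wx": 0, "wy": 0, "wz": 0, "fingers": 0.05}
    - {"dx": 0.001, "dy": 0.012, "dz": 0, "wx": 0, "wy": 0, "wz": 0, "fingers": 0.05}
    - {"dx": 0.002, "dy": 0.012, "dz": 0.06, "wx": 0, "wy": 0, "wz": 0, "fingers": 0.05}
    - {"dx": 0.01, "dy": 0.01, "dz": 0.12, "wx": 0, "wy": 0, "wz": 3, "fingers": 0.05}
    - {"dx": 0.032, "dy": 0.022, "dz": 0.174, "wx": 0, "wy": 0, "wz": 7, "fingers": 0.1}
    - {"dx": 0.032, "dy": 0.022, "dz": 0.174, "wx": 0, "wy": 0, "wz": 7, "fingers": 0.12}
    - {"dx": 0.032, "dy": 0.022, "dz": 0.174, "wx": 0, "wy": 0, "wz": 7, "fingers": 0.12}

```text
clock: 20.88
ee_pos: [0.4996, -0.3287, 0.2303]
orientation: [0.707, 0.707, -0.0, -0.001]
contact_force: [-0.2, -0.4, 0.3]
grip_width: 0.0103
finger_force: 0.0
```

```bash
python3 look.py; python3 - <<'E'
from plan import *
z=np.load('wl.npz')
cv2.imwrite('pics/wfin.png',cv2.resize(z['p'][100:260,210:410,::-1],None,fx=3.5,fy=3.5,interpolation=3))
V=np.array(z['view']);d=z['d'];v,u=np.mgrid[150:260,240:340];zz=d[v,u]
P=(np.linalg.inv(z['K'])@np.stack([u.ravel(),v.ravel(),0*u.ravel()+1])*zz.ravel()).T-V[:3,3];P=P@V[:3,:3]
s=(P[:,:2]-t)@R*1e3
for x in range(62,116,6): print(x,[int(1e3*np.median(P[k,2])) if (k:=(abs(s[:,0]-x)<3)&(abs(s[:,1]-y)<3)).any() else None for y in range(-21,24,6)])
E
```

```text
ring stand 114.8 64.0 r 17.5
ring stand 116.9 17.8 r 14.1
ring stand 77.8 1.0 r 19.3
[ 0.4988 -0.3289  0.2294] 20.925
62 [55, 55, 55, 55, 55, 55, 55, 68]
68 [55, 54, 48, 54, 43, 55, 55, 69]
74 [None, 37, 41, 44, 44, 41, 36, 68]
80 [None, 35, 42, 46, 46, 45, 40, 68]
86 [5, 35, 39, 42, 43, 42, 39, 34]
92 [5, 17, 29, 25, 24, 26, 29, 5]
98 [5, 19, 20, 20, None, 19, 20, 6]
104 [5, 23, 22, 5, 5, 23, 18, 5]
110 [5, 24, 25, 25, 26, 25, 5, 5]
```

View pics/wfin.png

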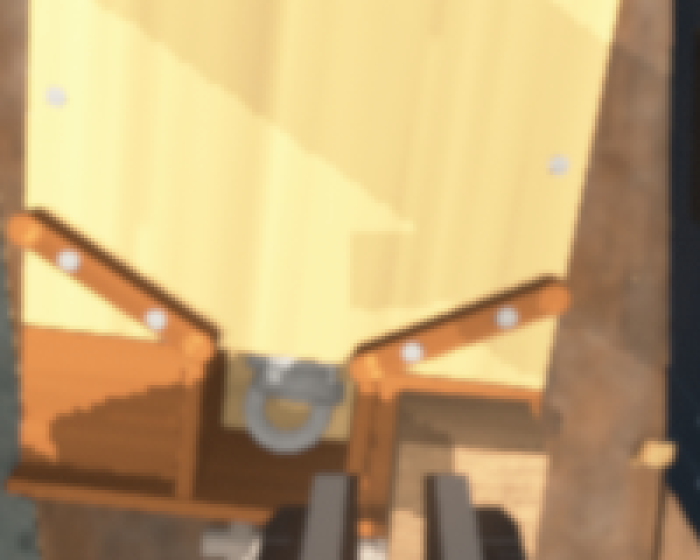

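The deck is empty and all three rings are in the slot, leaning on each other. Their highest point is about 46 mm, below the 56 mm deck, and the robot is clear.

```bash
python3 -c "
from workcell import r
print(r.close_job())"
```

```text
the job is handed in; nothing more can be done
None
```

I pushed all three steel washers through the gate one at a time into the slot, where they lean on each other below deck height, and handed the job in at about 21 s of the 64 s; I didn't re-check the bystanders with a final look.

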